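Push the sample box home along the reader's lane

TASK

Push the white sample box that stands on the open end of the grey deck plate down the lane between the two steel guide rails until it sits squarely against the stop at the lane's end, in front of the reader. The rails have just been disinfected: neither the box nor the robot may touch them at any time, so straighten and centre the box with pushes before it enters. Only push it with the fingers, never lift or tip it, leave the vials and everything else where they stand, and finish clear of the box.

Things in the scene. Friction and masses are not known exactly. Their poses are not given: they have to be found in the camera images.
- sample_box: closed white plastic box with a lid, 100 x 100 mm, 50 mm high, flat upright sides, about 0.3 kg, loose, standing on the deck plate before the lane's mouth, up to 35 mm off the centre line and turned by up to 0.25 rad. Origin at the centre of its underside, x and y axes square to its sides, z up; at the start its x axis points roughly along deck x.
- deck: fixed grey-painted plate on the bench, 440 mm (x) x 260 mm (y) x 10 mm thick; origin at the centre of its underside, z up. Its x axis is the push direction, along the lane's centre line (y = 0). Open plate from x = -220 to -50 mm; then the lane, 126 mm wide between the rails (13 mm spare either side of a centred box), up to the stop at x = 160 mm.
- rail_a: steel guide bar fixed on the deck plate, 210 mm long (along deck x), 8 mm thick, 20 mm high above the plate (its top is 30 mm above the bench); origin at the centre of its underside; it lies on the deck's +y side, its inner face 63 mm from the lane's centre line. Must not be touched by box or robot.
- rail_b: steel guide bar fixed on the deck plate, 210 mm long (along deck x), 8 mm thick, 20 mm high above the plate (its top is 30 mm above the bench); origin at the centre of its underside; it lies on the deck's -y side, its inner face 63 mm from the lane's centre line. Must not be touched by box or robot.
- lane_mouth (a point): point on the plate's upper surface, on the lane's centre line between the rails' open ends (deck x = -50 mm); axes as the deck's
- stop_face (a point): point on the plate's upper surface at the middle of the stop's face (deck x = 160 mm); axes as the deck's. The box is home when its centre is 50 mm before it. The stop is 25 mm high above the plate, 12 mm thick; behind it (27 to 57 mm past this point) stands the white reader housing, 150 mm wide, its top 85 mm above the bench.
- vial_a: small capped amber vial, 23 mm across, 45 mm tall, standing on the deck plate just outside rail_a; origin at its underside. Leave alone.
- vial_b: the same kind of vial, on the deck plate just outside rail_b. Leave alone.
- dish_stack: stack of three culture dishes, 92 mm across, 45 mm tall, standing on the bench beside the deck (origin at its underside). Leave alone.
- reagent_bottle: jar with a black cap, 58 mm across, 85 mm tall, on the bench beside the deck. Leave alone.
- forceps: steel forceps lying on the bench beside the deck, 130 mm long, 7 mm high. Leave alone.
- slide_case: grey closed case, 85 x 100 x 34 mm, lying on the bench beyond the reader end of the deck. Leave alone.
There are look-alikes about, which are no part of the job. What is shaped like the sample_box but purple or yellow is not meant.

How it is judged:
At the end, for the whole second after the job is handed in: The box stands flat on the plate in the lane, square to within 0.08 rad, its leading face within 5 mm of the stop, its centre within 12 mm of the lane's centre line, at rest and released; the bystanders are still upright (x of sample_box in the frame of stop_face between -0.055 and -0.045 m and y of sample_box in the frame of stop_face between -0.012 and 0.012 m and z of sample_box in the frame of stop_face below 0.003 m and angle between sample_box's own z axis and vertical below 0.03 rad and angle between the x axis of sample_box and the x axis of deck, either way round below 0.08 rad and linear speed of sample_box below 0.01 m/s and angle between each of vial_a, vial_b, dish_stack, reagent_bottle, forceps, slide_case's own z axis and vertical below 0.2 rad); the robot touches nothing.
It fails at once if the box touches a guide rail (contact force between sample_box and rail_a above 0.1 N or contact force between sample_box and rail_b above 0.1 N).
It fails at once if the robot touches a guide rail (contact force between any of the arm, the fingers and rail_a above 0.1 N or contact force between any of the arm, the fingers and rail_b above 0.1 N).
It fails at once if the box is lifted more than 8 mm off the plate or tipped by more than 0.15 rad (z of sample_box in the frame of deck above 0.018 m or angle between sample_box's own z axis and vertical above 0.15 rad).
It fails at once if a bystander is moved by more than 15 mm (distance of any of vial_a, vial_b, dish_stack, reagent_bottle, forceps, slide_case from where it was at the start of the episode above 0.015 m).
It also fails if it takes over 64 s, if anything falls off the work surface, if the arm or the gripper's body presses on something with over 40 N, if the wrist force passes 120 N, or if a joint passes its speed limit or range.

ROBOT

A 7-joint arm with a two-finger parallel gripper is mounted at the origin on the work surface. World frame = base frame: x ahead of the robot, y to its left, z up, the work surface at z = 0. Lengths are in m, angles in rad, forces in N, time in s.
With the tool pointing down it reaches from about 0.4 to 0.85 m from the base axis. Payload 10.4 kg.
Tool frame: the origin (TCP) lies where the fingers leave the gripper's body, on its centre line; the fingertips stand 73 mm ahead of it and the grasp point (between the pads) lies 54 mm ahead of it; z points along the fingers, y is the direction in which the jaws open and shut (so a half turn about z gives the same grasp; the last joint's range is limited). The gripper opens to 85 mm and grips with 20 to 120 N. Pads are 22 mm wide; open, the fingers measure 114 mm over their backs; the gripper's body (76 mm by 85 mm) begins 54 mm behind the grasp point. The pads swing forward as they close: fully open they stand 13 mm farther back than shut.
Start: joints at [-1.277, 0.332, -0.065, 1.46, 0.022, 1.35, -0.088], TCP at [0.195, 0.594, 0.304] pointing down, gripper open.
Joint ranges: [-2.6, 2.6], [-0.5, 2.12], [-1.47, 1.34], [0.16, 2.42], [-1.27, 4.41], [0.06, 2.06], [-2.6, 2.6]. Speed limits (rad/s): [2.22, 2.22, 2.79, 2.79, 3.14, 3.14, 3.14].

INTERFACE

Orientations are given as a unit quaternion [x, y, z, w].
In Python, from workcell import get_obs, camera, camera_model, hand_in gives the robot as it stands.
- The arm moves only by the shell command python3 -m crank 'ROWS' [FORCE]. ROWS is text: rows parted by semicolons, each of 7 numbers parted by spaces: the shift along the tool's x, y, z in units of 40 mm (1.0 is 40 mm), then the turn, a rotation vector about the tool's x, y, z in units of 8 degrees (1.0 is 8 degrees), then the finger opening in mm, from 0 to 85.4. In form: x y z ax ay az jaw; .... A call has exactly 10 rows; each row shifts and turns the pose as measured when the row begins, along the tool's axes as they then stand; what a row does not reach is not made up. A row lasts 1/10 s, in which the tool goes at most 50 mm and 8.59 degrees, less where a joint would pass 70% of its speed; a pose out of reach is approached as far as the arm can. A call is refused whole if a number of a shift passes 1 or a number of a turn 1, either way. A call with a gripper value outside its range is refused whole. The fingers move at their own pace and stop on an object; FORCE is the grip in N (left out, the last holds). Time passes only in rows, so rows that do not move let the fingers close, or fill a call up. It gives the time, the measured TCP pose, the force and the opening at its end, in the units of the state.
- get_obs(): the state, without advancing time (a new reading comes with each control period).
- camera(name): name is "scene" or "side" or "wrist"; returns (picture, depth): 420x560x3 uint8, red, green, blue; 420x560 float32, m along the optical axis (not along the pixel's ray), 0 where there is no reading.
- camera_model(name): a dict with "fx", "fy", "cx", "cy" (pixels), "position" and "rotation" of the camera in the world; the wrist camera has in their place "hand_eye" (4x4, takes a point from camera to tool coordinates, whose origin is the TCP and whose axes are the flange's). Camera axes: x right, y up, looking along -z (the intrinsics and any distortion apply to the point x, -y, -z); pixel columns grow to the right and rows downward; lengths in m; the calibration is good to about 2 mm. A picture is of the moment at which its call begins: read the wrist's pose just before it. camera_model takes no time and is no camera call.
- hand_in(): hands the job in, once; it reports no verdict.
The state is a dict: "clock": time; "joint_pos": joint angles; "joint_velocities": joint speeds; "tau": joint torques, N m; "position": TCP position; "ee_rot": TCP orientation; "ft_force": force on the tool from outside, world axes, zero at the start; "torque": the same for the moment, N m; "grip_width": opening from 0.0 (shut) to 1.0 (fully open).
Only numpy, scipy, OpenCV 4.12 (cv2) and the standard library are available. Lean on these libraries where they do the work, as an engineer would, in place of code of your own. Each camera call takes 0.05 s, during which the arm holds its last target.

## Working session

There is one attempt and no reset: what is moved stays moved. The work goes in short steps, Python scripts to look and compute and a shell command to move; the robot and the scene stay as the last step left them, time stands still between calls to the robot, and variables do not carry over. Pictures are saved under pics/ and viewed, and the job is handed in when it is done.

```bash
ls; mkdir -p pics
python3 - <<'E'
from workcell import *
import cv2,numpy as np
print(get_obs())
for n in ["scene","side","wrist"]:
    m=camera_model(n);print(n,m)
    p,d=camera(n);cv2.imwrite(f"pics/{n}0.png",p[:,:,::-1]);np.save(f"pics/{n}0_d.npy",d)
E
```

```text
pics
{'clock': 0.0, 'joint_pos': array([-1.27660184,  0.33285051, -0.06465792,  1.46096059,  0.02159256,
        1.34990856, -0.08851892]), 'joint_velocities': array([ 0.00083543,  0.00162886, -0.00097585,  0.00121325,  0.00081846,
        0.00069969, -0.0010964 ]), 'tau': array([-5.52236779e-04, -6.25460029e+01,  4.85985330e-02, -3.91595829e+01,
        1.60948624e-02,  1.00940405e-02, -1.72920590e-06]), 'position': array([0.19463574, 0.59362351, 0.30311989]), 'ee_rot': array([ 1.57754899e-01,  9.87478040e-01, -7.12031864e-04, -7.59209102e-05]), 'ft_force': array([ 0.26030767,  0.61644526, -0.43931234]), 'torque': array([0.0034242 , 0.03243554, 0.01720402]), 'grip_width': 1.0011668550602137}
scene {'fx': 379.48212815762395, 'fy': 379.48212815762395, 'cx': 279.3788940679124, 'cy': 213.111262771657, 'position': array([0.95813302, 0.01502342, 0.71131801]), 'rotation': array([0.20185279, 0.21638917, 0.68622839, 0.66447106])}
side {'fx': 453.4563026334361, 'fy': 453.4563026334361, 'cx': 275.5780696722117, 'cy': 210.97392982349902, 'position': array([-0.00668466, -0.51196645,  0.73729735]), 'rotation': array([ 0.36795896, -0.15810658, -0.34877133,  0.84732938])}
wrist {'fx': 290.3800055041676, 'fy': 290.3800055041676, 'cx': 276.3016468876363, 'cy': 210.61450180062775, 'hand_eye': array([[ 5.89172278e-04,  9.64147115e-01,  2.65367657e-01,
         6.75027798e-02],
       [ 9.99999732e-01, -4.52920081e-04, -5.74638723e-04,
         3.85062618e-04],
       [-4.33845927e-04,  2.65367924e-01, -9.64147124e-01,
        -6.87554776e-02],
       [ 0.00000000e+00,  0.00000000e+00,  0.00000000e+00,
         1.00000000e+00]])}
```

View pics/scene0.png

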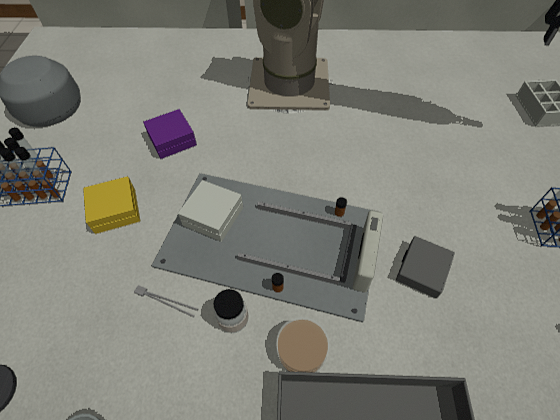

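View pics/side0.png

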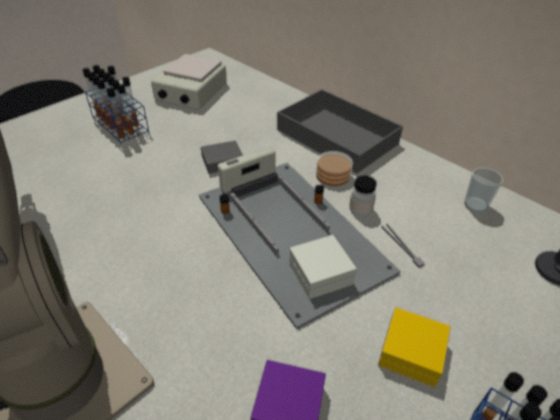

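View pics/wrist0.png

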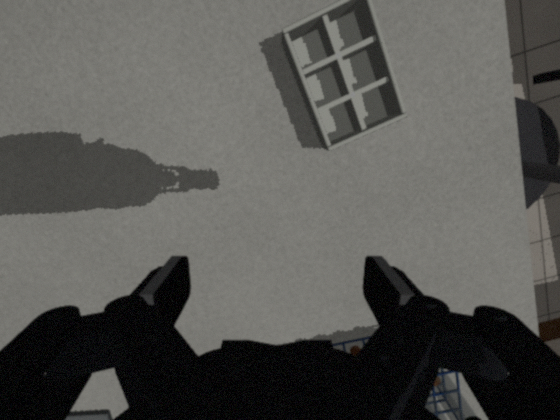

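Candidates for the sample box in the scene view: white box on the deck (210,208), yellow box (110,203), purple box (170,133), white reader (370,245). By the description it is the white one on the deck's open end. Next, a close crop and measurement.

```bash
cat > h.py <<'E'
import numpy as np,cv2
from scipy.spatial.transform import Rotation as R
from workcell import *
def pose(name,obs=None):
    m=camera_model(name)
    if name=="wrist":
        T=np.eye(4);T[:3,:3]=R.from_quat(obs["ee_rot"]).as_matrix();T[:3,3]=obs["position"]
        T=T@np.array(m["hand_eye"]);return m,T[:3,:3],T[:3,3]
    return m,R.from_quat(m["rotation"]).as_matrix(),np.array(m["position"])
def cast(name,uv,z,obs=None):
    m,Rm,p=pose(name,obs);uv=np.atleast_2d(uv).astype(float)
    d=np.c_[(uv[:,0]-m["cx"])/m["fx"],-(uv[:,1]-m["cy"])/m["fy"],-np.ones(len(uv))]@Rm.T
    return p+d*((z-p[2])/d[:,2])[:,None]
def proj(name,P,obs=None):
    m,Rm,p=pose(name,obs);q=(np.atleast_2d(P)-p)@Rm
    return np.c_[m["cx"]+m["fx"]*q[:,0]/-q[:,2],m["cy"]-m["fy"]*q[:,1]/-q[:,2]]
E
python3 - <<'E'
import cv2,numpy as np
from h import *
p=cv2.imread("pics/scene0.png")
c=cv2.resize(p[160:330,140:400],None,fx=3,fy=3,interpolation=cv2.INTER_CUBIC);cv2.imwrite("pics/crop1.png",c)
for n,u,v in[("box",205,208),("bench",80,260),("deck",300,230),("boxside",195,224),("rd",372,235)]:print(n,p[v,u])
d=np.load("pics/scene0_d.npy")
m,Rm,pp=pose("scene")
for u,v in [(205,205),(300,230),(80,260),(230,300)]:
    z=d[v,u];q=np.array([(u-m["cx"])/m["fx"]*z,-(v-m["cy"])/m["fy"]*z,-z]);print(u,v,pp+Rm@q)
E
```

```text
box [157 168 165]
bench [143 153 152]
deck [109 112 107]
boxside [88 96 93]
rd [144 158 156]
205 205 [ 0.49389468 -0.16662769  0.05708433]
300 230 [0.51941608 0.03705411 0.00700286]
80 260 [ 0.60186793 -0.42693085 -0.00201919]
230 300 [ 0.71290722 -0.08634202  0.08176545]
```

View pics/crop1.png

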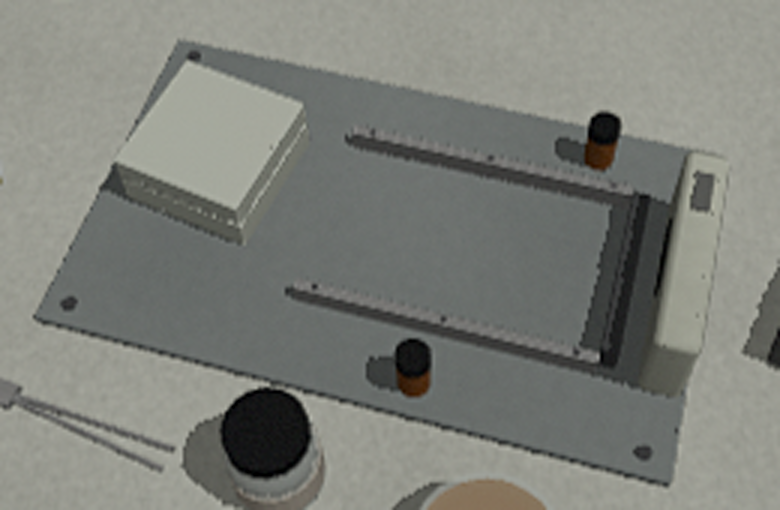

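The crop confirms the white lidded box: top corners in the crop near (187,62), (305,103), (238,210), (117,160). The plate corners are at (180,40), (37,320), (670,485), and the rails, vials and stop lie to the right. I'll measure these by colour mask and edge fit.

```bash
cat >> h.py <<'E'
def boxtop(p,name,roi,thr,z=0.06,obs=None):
    u0,v0,u1,v1=roi
    g=cv2.cvtColor(p,cv2.COLOR_BGR2GRAY)
    m=np.zeros_like(g);m[v0:v1,u0:u1]=(g[v0:v1,u0:u1]>thr)*255
    m=cv2.morphologyEx(m,cv2.MORPH_OPEN,np.ones((5,5)))
    c=max(cv2.findContours(m,0,cv2.CHAIN_APPROX_NONE)[0],key=cv2.contourArea)
    return c[:,0,:],m
def quad(xy):
    """fit square: 4 sides via minAreaRect grouping then line fits"""
    (cx,cy),(w,h),a=cv2.minAreaRect((xy*1000).astype(np.float32));return np.array([cx,cy])/1000,w/1000,h/1000,np.radians(a)
E
python3 - <<'E'
from h import *
for n,roi,thr in[("scene",(165,170,260,250),140),("side",(280,230,360,300),140)]:
    p=cv2.imread(f"pics/{n}0.png")
    c,m=boxtop(p,n,roi,thr)
    xy=cast(n,c,0.06)[:,:2]
    print(n,cv2.contourArea(c),quad(xy), "approx",cv2.approxPolyDP(c,4,True)[:,0].tolist())
    hsv=cv2.cvtColor(p,cv2.COLOR_BGR2HSV)
    cv2.drawContours(p,[c],-1,(0,0,255),1);cv2.imwrite(f"pics/bt_{n}.png",cv2.resize(p,None,fx=1.4,fy=1.4))
    # deck
p=cv2.imread("pics/scene0.png");g=cv2.cvtColor(p,cv2.COLOR_BGR2GRAY)
def edgepts(a,b,n=60,half=6):
    a=np.array(a,float);b=np.array(b,float);t=(b-a)/np.linalg.norm(b-a);nn=np.array([-t[1],t[0]]);out=[]
    for s in np.linspace(.05,.95,n):
        c=a+s*(b-a);o=np.arange(-half,half+.1,.5);q=(c+o[:,None]*nn).astype(np.float32)
        v=cv2.remap(g,q[:,:1],q[:,1:],cv2.INTER_LINEAR).ravel().astype(float)
        k=np.argmax(abs(np.gradient(cv2.GaussianBlur(v[:,None],(1,5),1).ravel())));out.append(q[k])
    return np.array(out)
f=lambda x,y:(140+x/3,160+y/3)
for nm,a,b,z in[("far",f(180,40),f(590,125),.01),("near",f(37,318),f(668,480),.01),("left",f(180,40),f(37,318),.01)]:
    e=edgepts(a,b);P=cast("scene",e,z)[:,:2].astype(np.float32)
    vx,vy,x,y=cv2.fitLine(P,cv2.DIST_HUBER,0,.001,.01).ravel();r=abs((P-[x,y])@[-vy,vx])
    print(nm,"angle",np.arctan2(vy,vx),"pt",x,y,"med res",np.median(r),r.max())
print(cast("scene",[f(180,40),f(37,318),f(670,480)],.01))
E
```

```text
scene 2796.5 (array([ 0.47544098, -0.1814601 ]), 0.161474365234375, 0.16718055725097655, np.float64(0.07615235900151604)) approx [[165, 170], [165, 230], [179, 209], [182, 215], [219, 228], [238, 194], [200, 182], [182, 207], [198, 170]]
side 1851.0 (array([ 0.48693591, -0.15990283]), 0.10111939239501953, 0.10031935882568359, np.float64(1.1789535845446875)) approx [[334, 236], [291, 246], [310, 282], [354, 269]]
far angle 1.3350784 pt 0.4035783 -0.045322787 med res 0.0003964592 0.0015442799
near angle 1.3349454 pt 0.6782108 -0.022078943 med res 0.0003100512 0.005832819
left angle -0.27780062 pt 0.48830882 -0.23580578 med res 0.0013869266 0.010768973
[[ 0.36686191 -0.20564999  0.01      ]
 [ 0.61702068 -0.2655022   0.01      ]
 [ 0.71626693  0.15644822  0.01      ]]
```

Run:
```python
import cv2
p=cv2.imread("pics/side0.png")
c=cv2.resize(p[145:335,190:410],None,fx=3.5,fy=3.1,interpolation=cv2.INTER_CUBIC);print(c.shape);cv2.imwrite("pics/crop2.png",c)
```

```text
(589, 770, 3)
```

View pics/crop2.png

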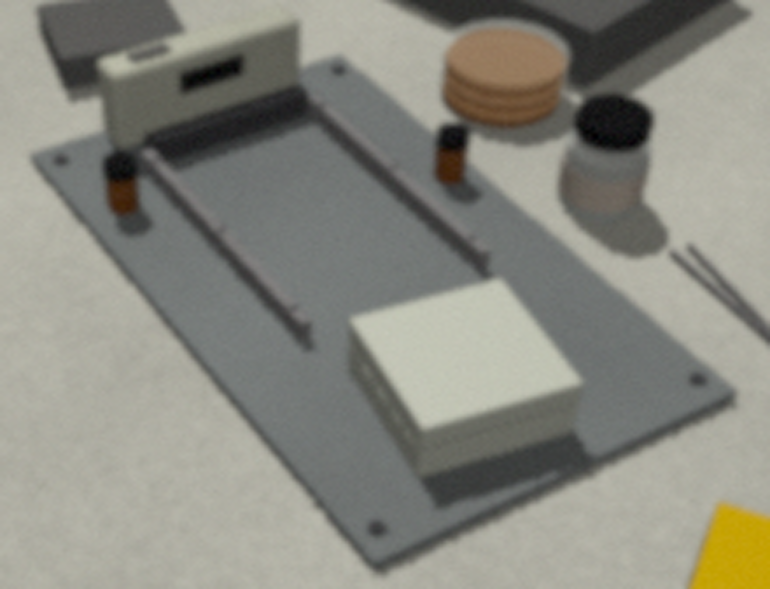

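The side crop shows the deck's top corners at crop px (36,157), (337,57), (733,392), (378,560), the rail open ends at (308,325) and (487,250), and the box clear of the mouth.

```bash
cat >> h.py <<'E'
def edgefit(g,name,a,b,z,lo=.05,hi=.95,n=60,half=5,sgn=0,obs=None):
    a=np.array(a,float);b=np.array(b,float);t=(b-a)/np.linalg.norm(b-a);nn=np.array([-t[1],t[0]]);out=[]
    for s in np.linspace(lo,hi,n):
        o=np.arange(-half,half+.1,.5);q=(a+s*(b-a)+o[:,None]*nn).astype(np.float32)
        v=cv2.remap(g,q[:,:1],q[:,1:],cv2.INTER_LINEAR).ravel().astype(float)
        gr=np.gradient(cv2.GaussianBlur(v[:,None],(1,5),1).ravel());gr=abs(gr) if sgn==0 else gr*sgn
        out.append(q[np.argmax(gr)])
    P=cast(name,np.array(out),z,obs)[:,:2].astype(np.float32)
    for _ in range(3):
        vx,vy,x,y=cv2.fitLine(P,cv2.DIST_HUBER,0,.001,.001).ravel();r=abs((P-[x,y])@[-vy,vx]);P=P[r<max(.001,2.5*np.median(r))]
    return (x,y),np.arctan2(vy,vx),np.median(r),len(P)
E
python3 - <<'E'
from h import *
f=lambda x,y:(140+x/3,160+y/3); s=lambda x,y:(190+x/3.5,145+y/3.1)
def go(n,segs):
    g=cv2.cvtColor(cv2.imread(f"pics/{n}0.png"),cv2.COLOR_BGR2GRAY)
    L={}
    for nm,a,b,z,lo,hi in segs:
        L[nm]=edgefit(g,n,a,b,z,lo,hi);print(n,nm,L[nm])
    return L
A=go("scene",[("far",f(180,40),f(590,125),.01,.05,.95),("near",f(37,316),f(668,478),.01,.05,.95),("left",f(95,204),f(37,316),.01,.1,.95)])
B=go("side",[("far",s(36,157),s(378,560),.01,.05,.95),("near",s(337,57),s(733,392),.01,.05,.95),("left",s(378,560),s(733,392),.01,.05,.5),("left2",s(378,560),s(733,392),.01,.65,.95)])
print("pts scene: rail ends etc",cast("scene",[f(348,130),f(350,138),f(288,288)],.03).round(4).tolist())
print("side rail ends",cast("side",[s(308,322),s(487,248)],.03).round(4).tolist())
print("deck corner scene",cast("scene",[f(180,40),f(37,316),f(670,478)],.01).round(4).tolist())
print("side",cast("side",[s(36,157),s(337,57),s(733,392),s(378,560)],.01).round(4).tolist())
E
```

```text
scene far ((np.float32(0.4003593), np.float32(-0.05850312)), np.float32(1.3351842), np.float32(0.00028802338), 46)
scene near ((np.float32(0.66751635), np.float32(-0.06672291)), np.float32(1.3338966), np.float32(0.00024903603), 56)
scene left ((np.float32(0.57018733), np.float32(-0.2584531)), np.float32(-0.23495565), np.float32(1.2551084e-08), 45)
side far ((np.float32(0.4022871), np.float32(-0.016426876)), np.float32(1.3351926), np.float32(0.00033992715), 60)
side near ((np.float32(0.6634106), np.float32(-0.05390139)), np.float32(1.3324691), np.float32(0.00025079976), 43)
side left ((np.float32(0.43420407), np.float32(-0.23756878)), np.float32(-0.24057248), np.float32(1.4408958e-08), 48)
side left2 ((np.float32(0.55266184), np.float32(-0.26662925)), np.float32(-0.24057238), np.float32(1.43499665e-08), 44)
pts scene: rail ends etc [[0.467, -0.0615, 0.03], [0.4742, -0.0595, 0.03], [0.5994, -0.0927, 0.03]]
side rail ends [[0.4601, -0.0641, 0.03], [0.5924, -0.0933, 0.03]]
deck corner scene [[0.3669, -0.2056, 0.01], [0.6155, -0.2658, 0.01], [0.715, 0.1566, 0.01]]
side [[0.4624, 0.2052, 0.01], [0.7075, 0.1496, 0.01], [0.6081, -0.2721, 0.01], [0.3632, -0.2129, 0.01]]
```

```bash
python3 -m crank '-0.9 -0.6 0 0 0 0 50;-0.9 -0.6 0 0 0 0 50;-0.9 -0.6 0 0 0 0 50;-0.9 -0.6 0 0 0 0 50;-0.9 -0.6 0 0 0 0 50;-0.9 -0.6 0 0 0 0 50;-0.9 -0.6 0 0 0 0 50;-0.9 -0.7 0 0 0 0 50;-0.9 -0.7 0 0 0 0 50;-0.9 -0.7 0 0 0 0 50'
python3 - <<'E'
from h import *
for n in("scene","side"):
    d=np.load(f"pics/{n}0_d.npy");m,Rm,pp=pose(n)
    v,u=np.mgrid[0:420:2,0:560:2];z=d[::2,::2];ok=z>0
    q=np.stack([(u-m["cx"])/m["fx"]*z,-(v-m["cy"])/m["fy"]*z,-z],-1)[ok]@Rm.T+pp
    k=(abs(q[:,2])<.02)&(q[:,0]<1.2)&(q[:,0]>.2)&(abs(q[:,1])<.6);q=q[k]
    for _ in range(5):
        A=np.c_[q[:,:2],np.ones(len(q))];c=np.linalg.lstsq(A,q[:,2],rcond=None)[0];r=q[:,2]-A@c;q=q[abs(r)<.004]
    print(n,c,len(q),np.std(r))
E
```

```text
clock: 1.15
position: [0.4626, 0.2342, 0.2998]
ee_rot: [0.151, 0.988, -0.001, -0.002]
ft_force: [1.2, 0.5, 0.9]
grip_width: 0.593
scene [ 0.00195861  0.00044025 -0.00341774] 27649 0.0012099890980455687
side [ 1.08178850e-03  9.54366298e-05 -9.30360221e-04] 20587 0.0012564515404968094
```

```bash
python3 -m crank '-0.65 -0.7 0 0 0 0 50;-0.65 -0.7 0 0 0 0 50;-0.65 -0.7 0 0 0 0 50;-0.65 -0.7 0 0 0 0 50;-0.65 -0.7 0 0 0 0 50;-0.65 -0.7 0 0 0 0 50;-0.65 -0.7 0 0 0 0 50;-0.65 -0.7 0 0 0 0 50;-0.65 -0.7 0 0 0 0 50;0 0 0 0 0 0 50'
python3 - <<'E'
from h import *
import json
o=get_obs();p,d=camera("wrist");cv2.imwrite("pics/w1.png",p[:,:,::-1]);np.save("pics/w1_d.npy",d)
json.dump({k:np.array(o[k]).tolist() for k in("position","ee_rot")},open("w1.json","w"));print(o["position"],o["ee_rot"],o["joint_pos"])
E
```

```text
clock: 2.15
position: [0.6147, -0.0974, 0.2985]
ee_rot: [0.155, 0.988, -0.003, -0.003]
ft_force: [0.5, 0.2, 0.1]
grip_width: 0.583
[ 0.61470463 -0.09741707  0.29847988] [ 0.15493628  0.98791597 -0.0031237  -0.00265106] [-0.30840942  0.35258794  0.50363574  1.4975056  -0.16552313  1.34068371
  1.4674679 ]
```

View pics/w1.png

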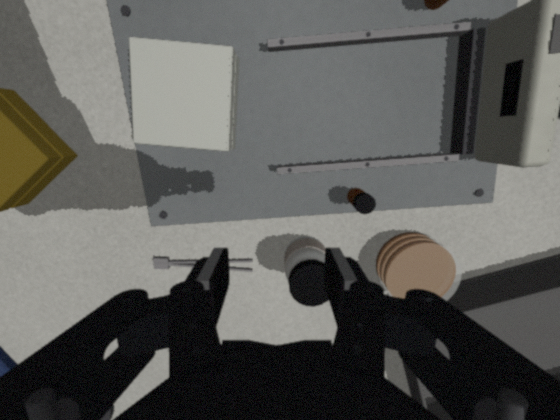

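Run:
```python
from h import *
import json
o=json.load(open("w1.json"));n="wrist"
p=cv2.imread("pics/w1.png");g=cv2.cvtColor(p,cv2.COLOR_BGR2GRAY)
cv2.imwrite("pics/w1c.png",cv2.resize(p[0:240,100:360],None,fx=3,fy=2.5,interpolation=cv2.INTER_CUBIC))
c,m=boxtop(p,n,(115,25,250,165),135)
print("approx",cv2.approxPolyDP(c,4,True)[:,0].tolist());print("quad",quad(cast(n,c,.06,o)[:,:2]))
yax=None
for nm,a,b,z,lo,hi in[("near",(150,225),(495,203),.01,.05,.95),("left",(108,10),(150,225),.01,.02,.95),("a_in",(266,49),(470,33),.03,.05,.95),("b_in",(277,167),(472,153),.03,.05,.95),
  ("box_l",(130,38),(133,143),.06,.1,.9),("box_r",(234,46),(231,151),.06,.1,.9),("box_t",(130,38),(234,46),.06,.1,.9),("box_b",(133,143),(231,151),.06,.1,.9)]:
    (x,y),an,r,k=edgefit(g,n,a,b,z,lo,hi,half=4,obs=o)
    t=1.334;print(nm,"ang",an%(np.pi),"u",x*np.cos(t)+y*np.sin(t),"v",-x*np.sin(t)+y*np.cos(t),r,k)
```

```text
approx [[130, 37], [134, 138], [115, 67], [115, 143], [129, 148], [138, 142], [227, 150], [232, 47]]
quad (array([ 0.48781741, -0.16765842]), 0.11743746185302735, 0.10416024780273438, np.float64(1.176954083198256))
near ang 1.3348758 u 0.10165941787435334 v -0.6587451030023576 0.00021652761 58
left ang 2.9068456 u -0.11858687832990492 v -0.5222500948296626 0.00027545425 55
a_in ang 1.3341395 u 0.15959058259528297 v -0.46695857057698276 0.000119020384 53
b_in ang 1.332386 u 0.16031433996767558 v -0.5924901480566591 1.8567476e-08 60
box_l ang 2.748976 u -0.08626771028496556 v -0.4982256586063726 0.00011823651 60
box_r ang 2.7491305 u 0.010395759479833178 v -0.516191879365057 0.00016132832 60
box_t ang 1.1745036 u -0.03527250873381796 v -0.4629573118915623 0.00013643404 60
box_b ang 1.1784656 u -0.04739835495481959 v -0.5602823818601476 0.000105314495 60
```

View pics/w1c.png

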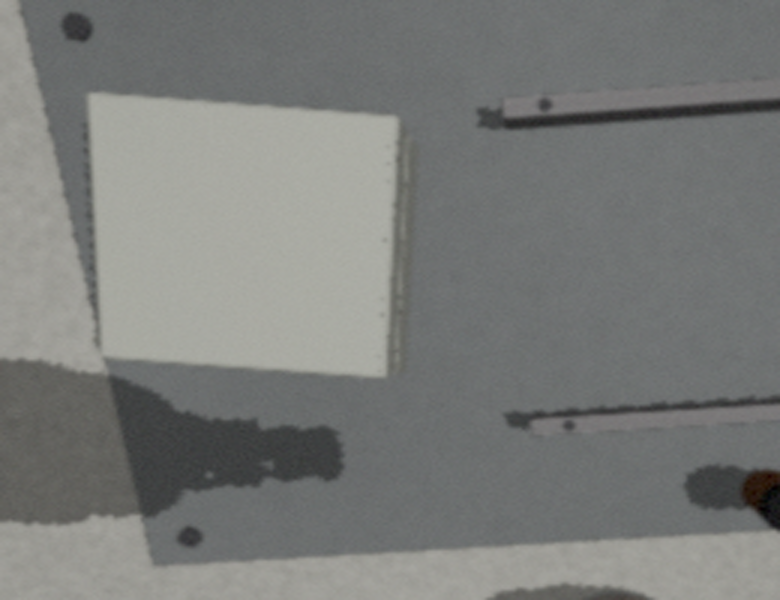

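```bash
cat >> h.py <<'E'
T0=1.334;U0=.1014;V0=-.529
ex=np.array([np.cos(T0),np.sin(T0)]);ey=np.array([-np.sin(T0),np.cos(T0)])
def todeck(w): w=np.atleast_2d(w)[:,:2];return np.c_[w@ex-U0,w@ey-V0]
def where(o=None):
    o=o or get_obs();M=R.from_quat(o["ee_rot"]).as_matrix()
    d=todeck(o["position"])[0];yy=np.arctan2(M[1,1],M[0,1])-T0
    return d,o["position"][2],yy,M
def need(dx,dy,z,yaw=None):
    """total tool-unit shift to deck point (m), TCP height z; yaw of tool y rel. deck x"""
    o=get_obs();d,zz,yy,M=where(o)
    w=(dx+U0)*ex+(dy+V0)*ey;D=np.array([w[0],w[1],z])-o["position"]
    print("clock %.2f deck mm %s z %.1f yaw %.3f F %s"%(o["clock"],(d*1000).round(1),zz*1000,yy,np.round(o["ft_force"],1)))
    print("shift units",(M.T@D/.04).round(2),"rot units tilt-fix+yaw")
    if yaw is None:yaw=yy
    y=T0+yaw;Y=np.array([np.cos(y),np.sin(y),0]);Z=np.array([0,0,-1.]);X=np.cross(Y,Z);G=np.c_[X,Y,Z]
    print((np.degrees(R.from_matrix(M.T@G).as_rotvec())/8).round(2))
E
python3 - <<'E'
from h import *
import json
o=json.load(open("w1.json"))
k=cast("wrist",[(130,38),(234,46),(231,151),(133,143)],.06,o);print(todeck(k).round(4),todeck(k).mean(0))
print("purple",todeck(cast("scene",[(170,125)],.05)))
need(-.14,.105,.29,0)
E
```

```text
[[-0.18    0.0717]
 [-0.0824  0.0575]
 [-0.0965 -0.0398]
 [-0.1968 -0.0243]] [-0.1389188  0.0162586]
purple [[-0.32949656  0.22305405]]
clock 2.20 deck mm [-49.3 -90.5] z 298.3 yaw -0.072 F [-1.3  0.3 -0.6]
shift units [ 4.71 -2.61  0.25] rot units tilt-fix+yaw
[-0.04 -0.04 -0.52]
```

```bash
python3 -m crank '0.7 -0.4 0 0 0 -0.2 50;0.7 -0.4 0 0 0 -0.2 50;0.7 -0.4 0 0 0 -0.1 50;0.7 -0.4 0.2 0 0 0 50;0.7 -0.3 0.2 0 0 0 50;0.7 -0.3 0.2 0 0 0 50;0.5 -0.3 0.2 0 0 0 50;0 0 0 0 0 0 50;0 0 0 0 0 0 50;0 0 0 0 0 0 50'
python3 -c "
from h import *
need(-.139,.105,.098,0)"
```

```text
clock: 3.2
position: [0.3993, -0.1356, 0.2644]
ee_rot: [0.109, 0.994, -0.0, -0.004]
ft_force: [-0.0, -0.1, -0.3]
grip_width: 0.584
clock 3.20 deck mm [-139.5  109. ] z 264.4 yaw 0.017 F [-0.  -0.1 -0.3]
shift units [-0.13  0.02  4.16] rot units tilt-fix+yaw
[-0.01 -0.05  0.12]
```

```bash
python3 -m crank '0 0 0.6 0 0 0.1 50;0 0 0.6 0 0 0 50;0 0 0.6 0 0 0 50;0 0 0.6 0 0 0 50;0 0 0.6 0 0 0 50;0 0 0.5 0 0 0 50;0 0 0.4 0 0 0 50;0 0 0.2 0 0 0 50;0 0 0 0 0 0 50;0 0 0 0 0 0 50'
python3 - <<'E'
from h import *
need(-.139,.105,.098,0)
p,d=camera("scene");cv2.imwrite("pics/s2.png",cv2.resize(p[60:320,120:420,::-1],None,fx=2.6,fy=2.3))
p,d=camera("wrist");cv2.imwrite("pics/w2.png",p[:,:,::-1])
E
```

```text
clock: 4.2
position: [0.4083, -0.1316, 0.0967]
ee_rot: [0.111, 0.994, -0.003, -0.001]
ft_force: [-0.6, -0.3, -0.2]
grip_width: 0.584
clock 4.20 deck mm [-133.6  101.2] z 96.7 yaw 0.014 F [-0.6 -0.3 -0.2]
shift units [ 0.1  -0.13 -0.03] rot units tilt-fix+yaw
[-0.04 -0.01  0.1 ]
```

View pics/s2.png

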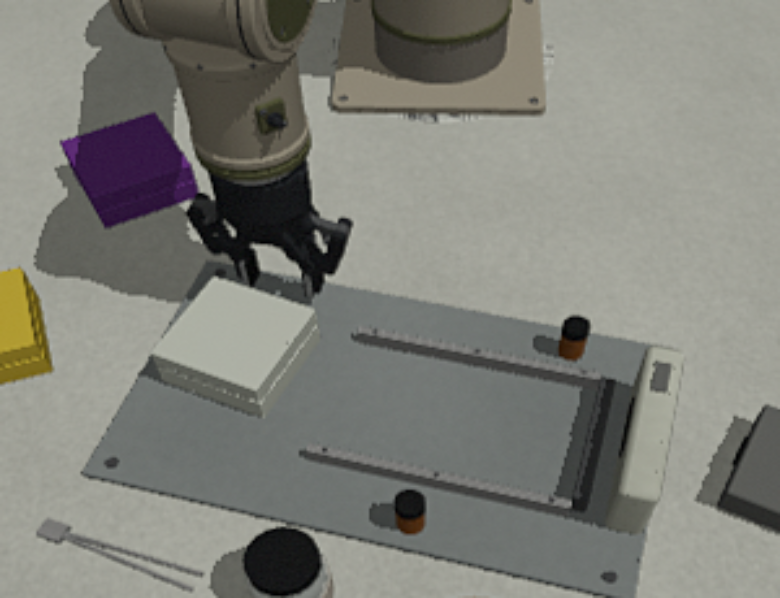

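View pics/w2.png

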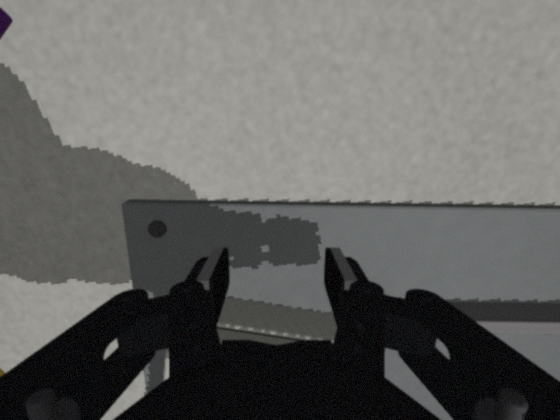

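```bash
python3 -m crank '0 -0.15 0 0 0 0.1 50;0 0 0 0 0 0 50;-0.1 0 0 0 0 0 50;-0.1 0 0 0 0 0 50;-0.1 0 0 0 0 0 50;-0.1 0 0 0 0 0 50;-0.1 0 0 0 0 0 50;-0.1 0 0 0 0 0 50;-0.1 0 0 0 0 0 50;0 0 0 0 0 0 50'
python3 - <<'E'
from h import *
need(-.139,.061,.098,0)
p,d=camera("scene");cv2.imwrite("pics/s3.png",p[:,:,::-1]);cv2.imwrite("pics/s3c.png",cv2.resize(p[60:320,120:420,::-1],None,fx=2.6,fy=2.3))
p,d=camera("side");cv2.imwrite("pics/d3.png",p[:,:,::-1])
E
```

```text
clock: 5.3
position: [0.4366, -0.1457, 0.0985]
ee_rot: [0.12, 0.993, -0.002, 0.0]
ft_force: [-0.3, -0.5, -0.9]
grip_width: 0.583
clock 5.30 deck mm [-140.6   70.4] z 98.5 yaw -0.003 F [-0.3 -0.5 -0.9]
shift units [-0.23  0.04  0.01] rot units tilt-fix+yaw
[-0.03  0.   -0.02]
```

View pics/s3c.png

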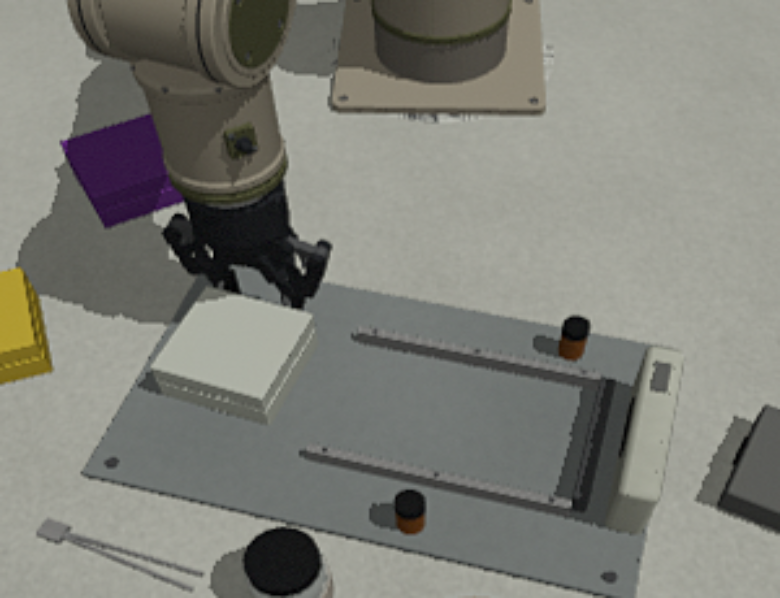

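View pics/d3.png

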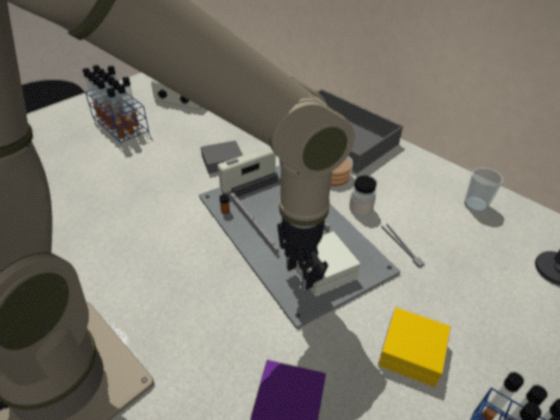

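```bash
python3 -m crank '-0.1 0 0 0 0 0 50;-0.1 0 0 0 0 0 50;-0.05 0 0 0 0 0 50;0 0 0 0 0 0 50;0 0 0 0 0 0 50;0.1 0 0 0 0 0 50;0.3 0 0 0 0 0 50;0.3 0 -0.4 0 0 0 50;0 0 -0.8 0 0 0 50;0 0 -0.8 0 0 0 50'
python3 -c "
from h import *
need(-.25,-.08,.26,0)"
```

```text
clock: 6.4
position: [0.4139, -0.1397, 0.1768]
ee_rot: [0.119, 0.993, -0.003, -0.004]
ft_force: [0.8, 0.5, 0.2]
grip_width: 0.586
clock 6.40 deck mm [-140.1   93.8] z 176.8 yaw -0.002 F [0.8 0.5 0.2]
shift units [-4.34 -2.75 -2.09] rot units tilt-fix+yaw
[-0.04 -0.05 -0.02]
```

```bash
python3 -m crank '-0.2 0 -0.9 0 0 0 50;-0.4 0 -0.8 0 0 0 50;-0.8 0.1 -0.6 0 0 0 50;-0.9 0.2 -0.3 0 0 0 50;-1 0.2 -0.2 0 0 0 50;-1 0.2 0 0 0 0 50;-0.6 0.2 0 0 0 0 50;0 0 0 0 0 0 50;0 0 0 0 0 0 50;0 0 0 0 0 0 50'
python3 - <<'E'
from h import *
import json
need(-.139,-.11,.29,0)
o=get_obs();p,d=camera("wrist");cv2.imwrite("pics/w4.png",p[:,:,::-1])
json.dump({k:np.array(o[k]).tolist() for k in("position","ee_rot")},open("w4.json","w"))
E
```

```text
clock: 7.4
position: [0.6144, -0.1498, 0.2971]
ee_rot: [0.119, 0.993, 0.0, 0.002]
ft_force: [-0.3, 0.5, -0.4]
grip_width: 0.588
clock 7.40 deck mm [-102.9 -103.4] z 297.1 yaw -0.002 F [-0.3  0.5 -0.4]
shift units [-0.17 -0.9   0.18] rot units tilt-fix+yaw
[ 0.01  0.03 -0.01]
```

View pics/w4.png

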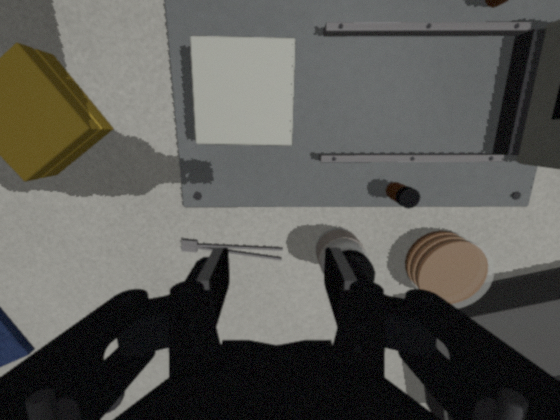

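The box now looks nearly square and centred: top corners at about (192,37), (295,37), (292,145), (196,144); rails' inner edges at rows ~36 and ~154. I'll measure it.

```bash
cat > wm.py <<'E'
from h import *
def meas(img,o,near,left,a,b,box,name="wrist",half=4):
    g=cv2.cvtColor(cv2.imread(img),cv2.COLOR_BGR2GRAY);L={}
    c=box
    for nm,(p,q),z in[("near",near,.01),("left",left,.01),("a_in",a,.03),("b_in",b,.03),("bl",(c[0],c[3]),.06),("br",(c[1],c[2]),.06),("bt",(c[0],c[1]),.06),("bb",(c[3],c[2]),.06)]:
        (x,y),an,r,k=edgefit(g,name,p,q,z,.08,.92,half=half,obs=o);L[nm]=(np.array([x,y]),an)
        d=todeck([[x,y]])[0];print(nm,"ang-deck %.4f"%((an-T0+np.pi/4)%(np.pi/2)-np.pi/4),"x %.1f y %.1f"%tuple(d*1000),"res %.2f %d"%(r*1000,k))
    def X(p,q):
        A=np.c_[[np.cos(L[p][1]),np.sin(L[p][1])],[-np.cos(L[q][1]),-np.sin(L[q][1])]];s=np.linalg.solve(A,L[q][0]-L[p][0]);return L[p][0]+s[0]*np.array([np.cos(L[p][1]),np.sin(L[p][1])])
    C=todeck([X("bt","bl"),X("bt","br"),X("bb","br"),X("bb","bl")]);print("corners",(C*1000).round(1).tolist());print("centre",(C.mean(0)*1000).round(1))
E
python3 - <<'E'
from wm import *;import json
meas("pics/w4.png",json.load(open("w4.json")),((184,207),(534,206)),((165,5),(183,205)),((318,36),(500,36)),((314,154),(490,154)),[(192,37),(295,38),(292,145),(196,144)])
E
```

```text
near ang-deck 0.0015 x 2.1 y -129.7 res 0.00 58
left ang-deck 0.0053 x -221.2 y -8.5 res 0.38 53
a_in ang-deck -0.0008 x 43.6 y 57.2 res 0.00 60
b_in ang-deck 0.0025 x 29.0 y -63.5 res 0.16 58
bl ang-deck -0.0201 x -184.0 y 2.3 res 0.15 60
br ang-deck -0.0227 x -85.2 y 5.0 res 0.19 60
bt ang-deck -0.0214 x -138.3 y 48.4 res 0.10 60
bb ang-deck -0.0196 x -124.1 y -50.0 res 0.13 60
corners [[-183.0, 49.3], [-84.3, 47.2], [-86.5, -50.7], [-185.0, -48.8]]
centre [-134.7   -0.7]
```

```bash
python3 -m crank '0 0 0 0 0 -1 50;0 0 0 0 0 -1 50;0 0 0 0 0 -1 50;0 0 0 0 0 -1 50;0 0 0 0 0 -1 50;0 0 0 0 0 -1 50;0 0 0 0 0 -1 50;0 0 0 0 0 -1 50;0 0 0 0 0 -1 50;0 0 0 0 0 -1 50'
python3 -c "
from h import *
print(get_obs()['joint_pos'])
need(-.24,0,.25,1.5708)"
```

```text
clock: 8.45
position: [0.6055, -0.1505, 0.2837]
ee_rot: [-0.444, 0.896, 0.007, -0.014]
ft_force: [-0.0, 0.2, -0.7]
grip_width: 0.583
[ 0.33204155  0.36744976 -0.21343617  1.46124751  0.08294164  1.35206597
  2.60234341]
clock 8.45 deck mm [-105.6  -94.9] z 283.7 yaw 1.156 F [-0.   0.2 -0.7]
shift units [4.01 0.8  0.94] rot units tilt-fix+yaw
[ 0.2  -0.1  -2.97]
```

```bash
python3 -m crank '0 0 0 0 0 1 50;0 0 0 0 0 1 50;0 0 0 0 0 1 50;0 0 0 0 0 1 50;0 0 0 0 0 1 50;0 0 0 0 0 1 50;0 0 0 0 0 1 50;0 0 0 0 0 1 50;0 0 0 0 0 1 50;0 0 0 0 0 1 50'
python3 -c "
from h import *
print(get_obs()['joint_pos'])
need(-.24,0,.25,-1.5708)"
```

```text
clock: 9.45
position: [0.5956, -0.154, 0.2883]
ee_rot: [0.264, 0.964, -0.006, -0.013]
ft_force: [0.5, -0.5, -1.0]
grip_width: 0.59
[ 0.17616838  0.33222844 -0.00219328  1.4933543   0.01060014  1.34246231
  1.20779953]
clock 9.45 deck mm [-111.3  -86.1] z 288.3 yaw -0.298 F [ 0.5 -0.5 -1. ]
shift units [ 1.09 -3.69  1.05] rot units tilt-fix+yaw
[-0.21 -0.05  9.12]
```

```bash
python3 -m crank '0 0 0 -0.1 0 1 50;0 0 0 -0.1 0 1 50;0 0 0 0 0 1 50;0 0 0 0 0 1 50;0 0 0 0 0 1 50;0 0 0 0 0 1 50;0 0 0 0 0 1 50;0 0 0 0 0 0.9 50;0 0 0 0 0 0.2 50;0 0 0 0 0 0 50'
python3 -c "
from h import *
print(get_obs()['joint_pos'])
need(-.235,0,.25,-1.5708)"
```

```text
clock: 10.45
position: [0.5864, -0.156, 0.294]
ee_rot: [0.759, 0.651, 0.002, -0.006]
ft_force: [-0.2, 0.4, -0.0]
grip_width: 0.586
[ 0.06532501  0.29866758  0.1540014   1.53046437 -0.05742383  1.32294244
  0.07381834]
clock 10.45 deck mm [-115.5  -77.6] z 294.0 yaw -1.487 F [-0.2  0.4 -0. ]
shift units [-2.83 -2.18  1.08] rot units tilt-fix+yaw
[-0.05 -0.08  0.6 ]
```

```bash
python3 -m crank '-0.5 -0.4 0 0 0 0.3 50;-0.5 -0.4 0 0 0 0.2 50;-0.5 -0.4 0.1 0 0 0 50;-0.5 -0.4 0.2 0 0 0 50;-0.5 -0.3 0.2 0 0 0 50;-0.4 -0.1 0.2 0 0 0 50;-0.2 0 0.2 0 0 0 50;0 0 0 0 0 0 50;0 0 0 0 0 0 50;0 0 0 0 0 0 50'
python3 -c "
from h import *
need(-.235,0,.097,-1.5708)"
```

```text
clock: 11.45
position: [0.4755, -0.2626, 0.2588]
ee_rot: [0.779, 0.627, 0.004, -0.004]
ft_force: [0.0, 0.2, -0.2]
grip_width: 0.588
clock 11.45 deck mm [-245.2    5.1] z 258.8 yaw -1.548 F [ 0.   0.2 -0.2]
shift units [0.21 0.14 4.05] rot units tilt-fix+yaw
[-0.01 -0.08  0.16]
```

```bash
python3 -m crank '0 0.1 0.6 0 0 0.1 50;0 0 0.6 0 0 0.05 50;0 0 0.6 0 0 0 50;0 0 0.6 0 0 0 50;0 0 0.6 0 0 0 50;0 0 0.5 0 0 0 50;0 0 0.3 0 0 0 50;0 0 0.1 0 0 0 50;0 0 0 0 0 0 50;0 0 0 0 0 0 50'
python3 - <<'E'
from h import *
need(-.215,0,.097,-1.5708)
p,d=camera("scene");cv2.imwrite("pics/s5.png",p[:,:,::-1]);cv2.imwrite("pics/s5c.png",cv2.resize(p[60:320,120:420,::-1],None,fx=2.6,fy=2.3))
E
```

```text
clock: 12.45
position: [0.4888, -0.2551, 0.102]
ee_rot: [0.781, 0.624, 0.007, -0.001]
ft_force: [0.8, 0.7, 0.3]
grip_width: 0.584
clock 12.45 deck mm [-234.7   -6. ] z 102.0 yaw -1.556 F [0.8 0.7 0.3]
shift units [ 0.49 -0.14  0.13] rot units tilt-fix+yaw
[ 0.06 -0.09  0.11]
```

View pics/s5c.png

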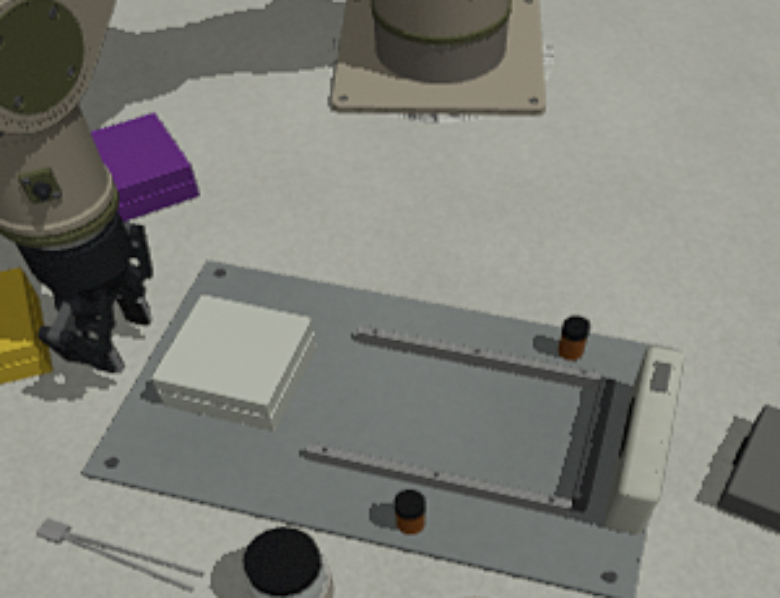

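```bash
python3 -m crank '0.2 -0.14 0.1 0 0 0.1 50;0.3 0 0 0 0 0 50;0.2 0 0 0 0 0 50;0.15 0 0 0 0 0 50;0.15 0 0 0 0 0 50;0.15 0 0 0 0 0 50;0.15 0 0 0 0 0 50;0.1 0 0 0 0 0 50;0 0 0 0 0 0 50;0 0 0 0 0 0 50'
python3 - <<'E'
from h import *
import json
need(-.17,0,.097,-1.5708)
o=get_obs();p,d=camera("wrist");cv2.imwrite("pics/w6.png",p[:,:,::-1])
json.dump({k:np.array(o[k]).tolist() for k in("position","ee_rot")},open("w6.json","w"))
p,d=camera("scene");cv2.imwrite("pics/s6.png",p[:,:,::-1]);cv2.imwrite("pics/s6c.png",cv2.resize(p[140:330,140:400,::-1],None,fx=3,fy=3))
E
```

```text
clock: 13.5
position: [0.498, -0.1946, 0.1007]
ee_rot: [0.786, 0.619, 0.008, 0.001]
ft_force: [-0.3, -1.6, -0.2]
grip_width: 0.584
clock 13.50 deck mm [-173.7   -0.8] z 100.7 yaw -1.571 F [-0.3 -1.6 -0.2]
shift units [ 0.09 -0.02  0.09] rot units tilt-fix+yaw
[ 0.08 -0.08  0.  ]
```

View pics/s6c.png

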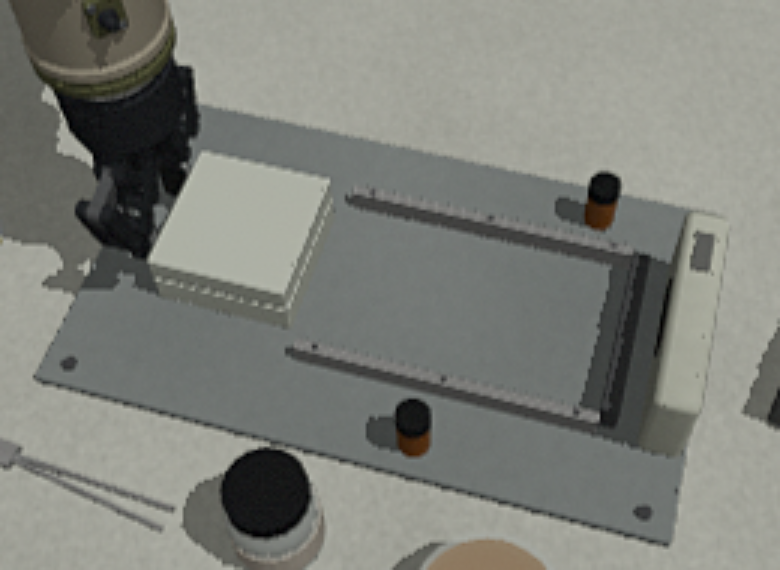

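View pics/w6.png

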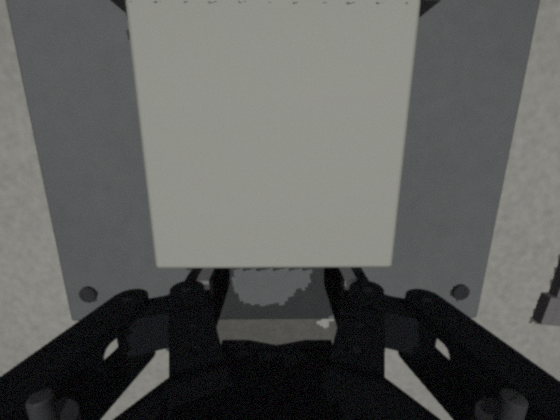

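```bash
cat > wl.py <<'E'
from h import *
def lines(img,o,segs,half=4):
    g=cv2.cvtColor(cv2.imread(img),cv2.COLOR_BGR2GRAY)
    for nm,p,q,z in segs:
        (x,y),an,r,k=edgefit(g,"wrist",p,q,z,.04,.96,half=half,obs=o);d=todeck([[x,y]])[0]
        print(nm,"ang-deck %.4f"%((an-T0+np.pi/4)%(np.pi/2)-np.pi/4),"x %.1f y %.1f"%tuple(d*1000),"res %.2f %d"%(r*1000,k))
E
python3 - <<'E'
from wl import *;import json
lines("pics/w6.png",json.load(open("w6.json")),[("deck+y",(8,20),(72,318),.01),("deck-y",(540,20),(478,318),.01),("box+y",(130,10),(157,260),.06),("box-y",(420,10),(392,260),.06),("boxrear",(160,266),(390,266),.06)])
E
```

```text
deck+y ang-deck 0.0012 x -127.8 y 127.1 res 0.08 60
deck-y ang-deck -0.0034 x -148.7 y -129.0 res 0.07 60
box+y ang-deck -0.0006 x -108.6 y 48.4 res 0.05 60
box-y ang-deck -0.0014 x -99.4 y -48.6 res 0.03 60
boxrear ang-deck 0.0024 x -159.8 y -7.0 res 0.16 60
```

```bash
python3 -m crank '0.1 0 0 0.05 -0.05 0 50;0.2 0 0 0 0 0 50;0.2 0 0 0 0 0 50;0.2 0 0 0 0 0 50;0.2 0 0 0 0 0 50;0.2 0 0 0 0 0 50;0.2 0 0 0 0 0 50;0.2 0 0 0 0 0 50;0.1 0 0 0 0 0 50;0 0 0 0 0 0 50'
python3 - <<'E'
from h import *
import json
need(.047,0,.098,-1.5708)
o=get_obs();p,d=camera("wrist");cv2.imwrite("pics/w7.png",p[:,:,::-1])
json.dump({k:np.array(o[k]).tolist() for k in("position","ee_rot")},open("w7.json","w"))
E
```

```text
clock: 14.6
position: [0.5142, -0.1271, 0.1009]
ee_rot: [0.786, 0.619, 0.002, 0.001]
ft_force: [0.3, -1.2, -1.0]
grip_width: 0.583
clock 14.60 deck mm [-104.4   -0.7] z 100.9 yaw -1.571 F [ 0.3 -1.2 -1. ]
shift units [ 3.78 -0.02  0.08] rot units tilt-fix+yaw
[ 0.03 -0.02 -0.  ]
```

View pics/w7.png

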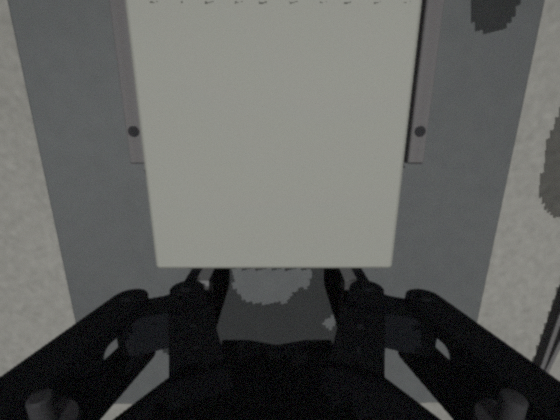

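Run:
```python
from wl import *;import json
lines("pics/w7.png",json.load(open("w7.json")),[("deck+y",(10,20),(76,318),.01),("deck-y",(545,20),(480,318),.01),("railA_out",(112,5),(131,160),.03),("railB_out",(441,5),(423,160),.03),("railB_in",(421,20),(406,158),.03),("box+y",(130,10),(157,260),.06),("box-y",(420,10),(392,260),.06),("boxrear",(160,266),(390,266),.06)],half=3)
```

```text
deck+y ang-deck 0.0012 x -59.9 y 127.1 res 0.07 60
deck-y ang-deck -0.0043 x -74.8 y -129.5 res 0.07 49
railA_out ang-deck 0.0044 x -14.0 y 68.5 res 0.12 60
railB_out ang-deck 0.0016 x -12.4 y -70.4 res 0.14 60
railB_in ang-deck 0.0006 x -22.7 y -61.5 res 0.05 60
box+y ang-deck -0.0084 x -30.6 y 48.5 res 0.03 60
box-y ang-deck -0.0023 x -50.4 y -48.2 res 0.07 60
boxrear ang-deck 0.0001 x -90.9 y 0.9 res 0.19 60
```

```bash
python3 -m crank '0.15 0 0 0 0 0 50;0.3 0 0 0 0 0 50;0.3 0 0 0 0 0 50;0.3 0 0 0 0 0 50;0.3 0 0 0 0 0 50;0.3 0 0 0 0 0 50;0.3 0 0 0 0 0 50;0.3 0 0 0 0 0 50;0.2 0 0 0 0 0 50;0.1 0 0 0 0 0 50'
python3 -c "
from h import *
need(.0465,0,.1,-1.5708)"
```

```text
clock: 15.65
position: [0.5398, -0.0193, 0.1009]
ee_rot: [0.786, 0.618, 0.002, 0.0]
ft_force: [-1.0, -2.7, 0.1]
grip_width: 0.585
clock 15.65 deck mm [ 6.5 -0.2] z 100.9 yaw -1.571 F [-1.  -2.7  0.1]
shift units [ 1.   -0.01  0.03] rot units tilt-fix+yaw
[ 0.02 -0.02 -0.  ]
```

```bash
python3 -m crank '0.15 0 0 0 0 0 50;0.15 0 0 0 0 0 50;0.15 0 0 0 0 0 50;0.15 0 0 0 0 0 50;0.1 0 0 0 0 0 50;0.07 0 0 0 0 0 50;0.05 0 0 0 0 0 50;0 0 0 0 0 0 50;0 0 0 0 0 0 50;0 0 0 0 0 0 50'
python3 - <<'E'
from h import *
import json
need(.0465,0,.1,-1.5708)
o=get_obs();p,d=camera("wrist");cv2.imwrite("pics/w8.png",p[:,:,::-1])
json.dump({k:np.array(o[k]).tolist() for k in("position","ee_rot")},open("w8.json","w"))
p,d=camera("scene");cv2.imwrite("pics/s8.png",p[:,:,::-1]);cv2.imwrite("pics/s8c.png",cv2.resize(p[140:330,140:400,::-1],None,fx=3,fy=3))
E
```

```text
clock: 16.65
position: [0.5481, 0.0147, 0.1009]
ee_rot: [0.786, 0.618, 0.002, 0.0]
ft_force: [-0.2, 0.1, -0.9]
grip_width: 0.587
clock 16.65 deck mm [41.5 -0.4] z 100.9 yaw -1.573 F [-0.2  0.1 -0.9]
shift units [ 0.13 -0.01  0.02] rot units tilt-fix+yaw
[ 0.02 -0.02 -0.01]
```

View pics/s8c.png

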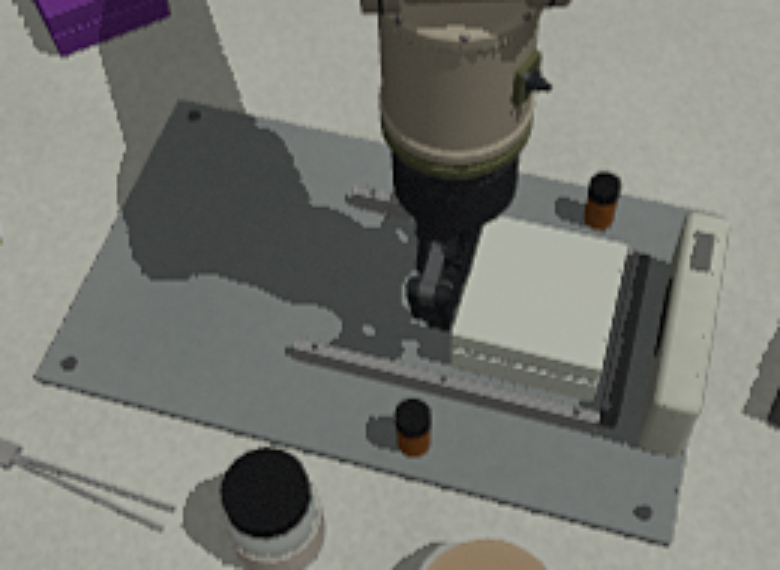

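View pics/w8.png

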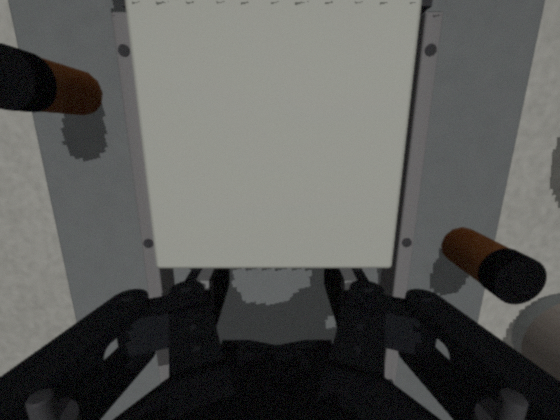

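```bash
python3 -m crank '0.04 0 0 0 0 0 50;0.04 0 0 0 0 0 50;0.04 0 0 0 0 0 50;0.04 0 0 0 0 0 50;0.04 0 0 0 0 0 50;0.03 0 0 0 0 0 50;0.03 0 0 0 0 0 50;0.03 0 0 0 0 0 50;0.03 0 0 0 0 0 50;0.03 0 0 0 0 0 50'
python3 -c "
from h import *
need(.0465,0,.1,-1.5708)"
```

```text
clock: 17.75
position: [0.5498, 0.0203, 0.1009]
ee_rot: [0.788, 0.616, -0.003, 0.003]
ft_force: [-2.8, -6.8, 2.5]
grip_width: 0.583
clock 17.75 deck mm [47.3 -0.7] z 100.9 yaw -1.578 F [-2.8 -6.8  2.5]
shift units [-0.02 -0.02  0.02] rot units tilt-fix+yaw
[ 0.    0.06 -0.05]
```

```bash
python3 -m crank '0.04 0 0 0 0 0 50;0.04 0 0 0 0 0 50;0.04 0 0 0 0 0 50;-0.05 0 0 0 0 0 50;-0.1 0 0 0 0 0 50;-0.3 0 0 0 0 0 50;-0.4 0 0 0 0 0 50;-0.3 0 -0.3 0 0 0 50;0 0 -0.6 0 0 0 50;0 0 -0.8 0 0 0 50'
python3 -c "
from h import *
need(.04,0,.1,-1.5708)"
```

```text
clock: 18.75
position: [0.5361, -0.0263, 0.1693]
ee_rot: [0.789, 0.615, -0.008, 0.002]
ft_force: [0.9, 0.8, 0.9]
grip_width: 0.585
clock 18.75 deck mm [-1.2  1.7] z 169.3 yaw -1.580 F [0.9 0.8 0.9]
shift units [1.06 0.05 1.72] rot units tilt-fix+yaw
[-0.06  0.11 -0.07]
```

```bash
python3 -m crank '0 0 -0.9 0 0 0 50;0 0 -0.9 0 0 0 50;0 0 -0.9 0 0 0 50;0 0 -0.8 0 0 0 50;0.3 0 -0.3 0 0 0 50;0.3 0 0 0 0 0 50;0.2 0 0 0 0 0 50;0 0 0 0 0 0 50;0 0 0 0 0 0 50;0 0 0 0 0 0 50'
python3 - <<'E'
from h import *
import json
need(.04,0,.1,-1.5708)
o=get_obs();p,d=camera("wrist");cv2.imwrite("pics/w9.png",p[:,:,::-1])
json.dump({k:np.array(o[k]).tolist() for k in("position","ee_rot")},open("w9.json","w"))
p,d=camera("scene");cv2.imwrite("pics/s9.png",p[:,:,::-1]);cv2.imwrite("pics/s9c.png",cv2.resize(p[140:330,140:400,::-1],None,fx=3,fy=3))
E
```

```text
clock: 19.75
position: [0.5436, 0.0048, 0.3329]
ee_rot: [0.789, 0.614, -0.006, 0.002]
ft_force: [-0.1, -0.4, 0.8]
grip_width: 0.587
clock 19.75 deck mm [30.8  1.6] z 332.9 yaw -1.583 F [-0.1 -0.4  0.8]
shift units [0.3  0.06 5.82] rot units tilt-fix+yaw
[-0.02  0.08 -0.09]
```

View pics/s9c.png

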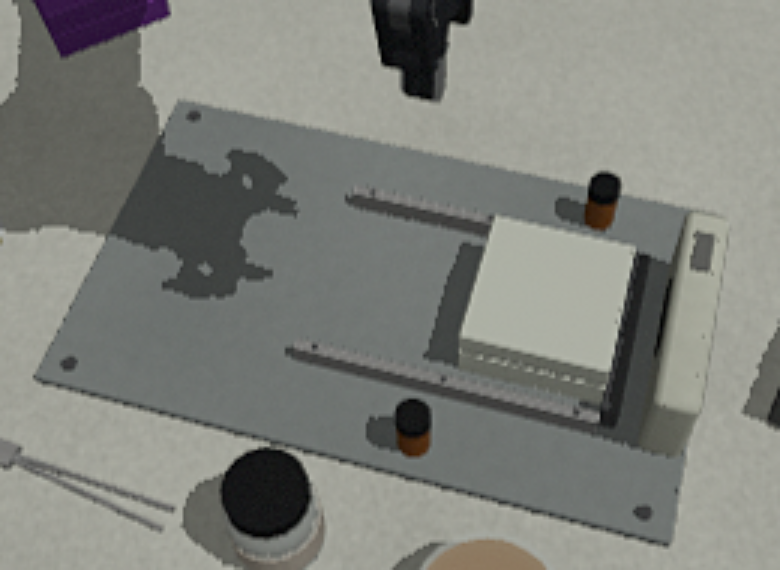

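View pics/w9.png

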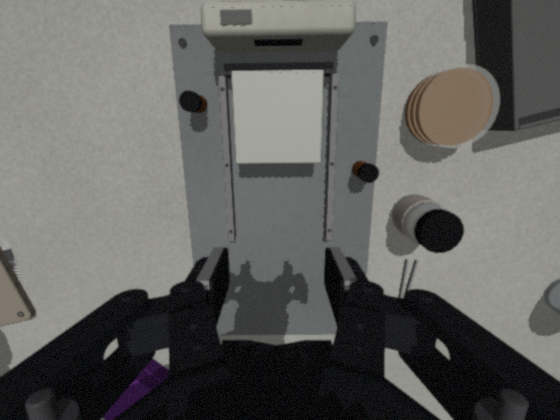

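Wrist view: box top corners (233,70), (323,70), (320,163), (237,163), lying against the dark stop (rows 62–70), between rails at columns ~228 and ~328. Final measurement.

Run:
```python
from wl import *;import json
lines("pics/w9.png",json.load(open("w9.json")),[("railA_out",(219,80),(229,238),.03),("railB_out",(337,78),(333,238),.03),("deck+y",(171,35),(191,240),.01),("deck-y",(387,35),(372,240),.01),("box+y",(233,70),(237,163),.06),("box-y",(323,72),(320,163),.06),("rear",(237,163),(320,163),.06),("front",(233,70),(323,70),.06),("stopfar",(226,63),(335,63),.035)],half=3)
p=cv2.imread("pics/w9.png");cv2.imwrite("pics/w9c.png",cv2.resize(p[40:250,180:390],None,fx=2.8,fy=2.8,interpolation=cv2.INTER_CUBIC))
```

```text
railA_out ang-deck 0.0024 x 67.4 y 68.9 res 0.01 44
railB_out ang-deck 0.0013 x 75.9 y -70.3 res 0.22 43
deck+y ang-deck 0.0014 x 63.7 y 128.5 res 0.21 57
deck-y ang-deck 0.0060 x 60.5 y -130.0 res 0.12 56
box+y ang-deck 0.0048 x 112.1 y 49.7 res 0.16 60
box-y ang-deck -0.0031 x 89.9 y -48.5 res 0.00 60
rear ang-deck -0.0062 x 59.3 y -11.9 res 0.11 60
front ang-deck 0.0018 x 158.4 y -24.4 res 0.11 60
stopfar ang-deck -0.0001 x 170.3 y -18.5 res 0.19 60
```

View pics/w9c.png

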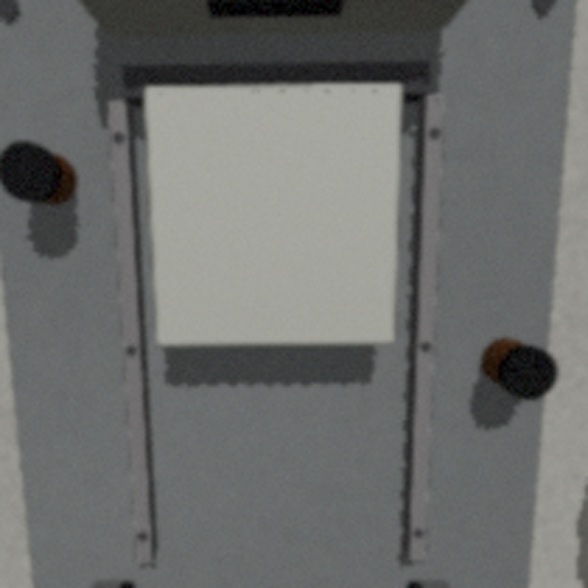

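```bash
python3 -c "
from h import *
o=get_obs();print(o['clock'],np.abs(o['joint_velocities']).max());print(hand_in())"
```

```text
19.85 0.00839178171283431
the job is handed in; nothing more can be done
None
```

The sample box is home against the stop, square and centred, and I handed the job in at 19.85 s with the gripper raised clear.

**How it went:** I pushed the box sideways with two fingers, which squared it from about -0.16 rad and centred it from about 17 mm off. Then I pushed it down the lane from behind until the wrist force rose to about 8 N at the stop.

**Last checks (wrist view):**

| Check | Measured | Limit |
|---|---|---|
| Leading face to stop | within 1 mm | 5 mm |
| Centre off the lane's midline | about 1 mm | 12 mm |
| Yaw to the deck | within 0.007 rad | 0.08 rad |

The rails were clear of the box and fingers in every picture, about 12 mm from the box on each side. The vials, reagent bottle, dish stack and forceps looked upright and in place. The slide case was outside the last pictures, but the arm never went near it.

**Disagreements and failed checks:**
- **Camera mismatch:** the scene and side cameras disagreed by 7 to 12 mm on the deck's position. I worked from the wrist camera, whose reading fell between them (across the lane, about midway).
- **Wrong turn:** I first turned the wrist the wrong way. Joint 7 read 2.602 rad against its 2.6 limit before I turned it back, so a range fault there can't be ruled out.
- **Edge fit:** one fit of rail_a's inner edge caught the wrong edge (57 mm instead of 63 mm), and I ignored it.

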